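# Load the specimen chutes

### The arm

A 6-joint arm with a two-finger parallel gripper is mounted at the origin on the work surface. World frame = base frame: x ahead of the robot, y to its left, z up, the work surface at z = 0. Lengths are in m, angles in degrees, forces in N, time in s.
With the tool pointing down it reaches from about 0.375 to 0.9 m from the base axis. Payload 3.1 kg.
Tool frame: the origin (TCP) lies between the finger pads; the fingertips stand 11 mm ahead of it and the grasp point (between the pads) lies 8 mm behind it; x points along the fingers, y is the direction in which the jaws open and shut, and the axes are right-handed (so a half turn about x gives the same grasp; the last joint's range is limited). The gripper opens to 87 mm and grips with 3 to 60 N. Pads are 19 mm wide; open, the fingers measure 117 mm over their backs; the gripper's body (75 mm by 190 mm) begins 51 mm behind the grasp point.
Start: joints at [-82.191, 30.224, 82.088, -0, 67.689, -10.227], TCP at [0.194, -0.594, 0.234] pointing down, gripper open.
Joint ranges: [-176.69, 176.69], [-43.24, 126.21], [12.49, 139.97], [-82, 262], [0, 151.66], [-163.58, 163.58]. Speed limits (degrees/s): [159.86, 159.86, 180, 180, 180, 180].

### API

Orientations are given as a 3x3 rotation matrix whose columns are the frame's x, y, z axes.
In Python, from rig import bot gives the robot as it stands.
- The arm moves only by the shell command python3 -m inch 'ROWS' [OPENING]. ROWS is a JSON object of lists of equal length, an entry for each row: "dp": the shift along the tool's x, y, z in mm, a list of three; "yaw": the turn about the tool's x in degrees. In form: {"dp": [[tx, ty, tz], ...], "yaw": [yaw, ...]}. A call has 1 to 20 rows; each row shifts and turns the commanded pose from where the row before left it, along the tool's axes as they then stand; what a row does not reach is not made up. A row lasts 1/12 s, in which the tool goes at most 41.7 mm and 7.16 degrees, less where a joint would pass 70% of its speed; a pose out of reach is approached as far as the arm can. A call is refused whole if a number of a shift passes 41.7 or a number of a turn 7.16, either way. A call with a gripper value outside its range is refused whole. OPENING is the finger opening in mm, from 0 to 87, set as the call begins (- or left out, the last holds). The fingers move at their own pace and stop on an object; the grip force is fixed at half the most. Time passes only in rows, so rows that do not move let the fingers close. It gives the time, the measured TCP pose, the force and the opening at its end, in the units of the state.
- bot.read_state(): the state, without advancing time (a new reading comes with each control period).
- bot.capture(name): name is "scene" or "top" or "wrist"; returns a dict with "color" (400x640x3 uint8, red, green, blue), "intrinsics" (3x3 intrinsics, pixels), "k1" (the pictures are not rectified: a ray, as slopes to the right and down, at radius r is drawn at 1 + k1 r^2 times it, then the intrinsics apply), "pose" (4x4, takes a point from camera to world coordinates). Camera axes: x right, y down, z forward; pixel columns grow to the right and rows downward; lengths in m; the calibration is good to about 2 mm. A picture is of the moment at which its call begins. There is no depth.
- bot.hand_in(): hands the job in, once; it reports no verdict.
The state is a dict: "time_s": time; "joint_positions": joint angles; "qvel": joint speeds; "tau": joint torques, N m; "position": TCP position; "tcp_rot": TCP orientation; "force": force on the tool from outside, world axes, zero at the start; "moment": the same for the moment, N m; "opening": opening from 0.0 (shut) to 1.0 (fully open).
Only numpy, scipy, OpenCV 4.12 (cv2) and the standard library are available. Lean on these libraries where they do the work, as an engineer would, in place of code of your own. Each camera call takes 0.05 s, during which the arm holds its last target.

### The job

Load the two sloped specimen chutes: first the square grey mortar prism into the narrow chute, then the flat clay brick strip into the wide one. Lay each one lengthwise and flat on the open upper part of the slope before letting go of it, then slide it down under the retaining bar until its end rests fully against the stop at the bottom. Leave everything else on the bench where it stands.

Things in the scene. Friction and masses are not known exactly. Their poses are not given: they have to be found in the camera images.
- prism_c (a point): Centre of the mortar prism, a plain grey block 120 x 40 x 40 mm, about 0.4 kg, loose, lying on the table. x along its 120 mm length, z up as it lies (centre 20 mm above the table).
- strip_c (a point): Centre of the clay brick strip, a flat block 120 x 55 x 35 mm of plain fired clay, about 0.4 kg, loose, lying on its broad face on the table. x along its 120 mm length, y along the 55 mm width, z up (centre 17.5 mm above the table).
- narrow_stop (a point): Foot of the narrow chute's stop: mid-lane, on the deck, 30 mm above the table. Frame in the slope: x UP the slope (25 degrees above level, away from the robot), y across to the left, z square out of the deck. Lane 47 mm wide between side rails 12 mm high, 6 mm thick; deck 195 mm long (x = 0 to 195 mm). Stop plate 40 mm high. Specimens do not slide by themselves here: push them.
- wide_stop (a point): Foot of the wide chute's stop: mid-lane, on the deck, 30 mm above the table. Frame in the slope: x UP the slope (25 degrees above level, away from the robot), y across to the left, z square out of the deck. Lane 62 mm wide between side rails 12 mm high, 6 mm thick; deck 195 mm long (x = 0 to 195 mm). Stop plate 40 mm high. Specimens do not slide by themselves here: push them.
- narrow_bar (a point): Middle of the underside of the narrow chute's grey retaining bar: 24 mm up the slope from the stop and 52 mm above the deck, same frame. The bar bridges the lane from 9 to 39 mm up the slope, is 4 mm thick; uphill of it the lane is open above. The chute is fixed, of bare aluminium, 77 mm wide overall.
- wide_bar (a point): Middle of the underside of the wide chute's grey retaining bar: 24 mm up the slope from the stop and 52 mm above the deck, same frame. The bar bridges the lane from 9 to 39 mm up the slope, is 4 mm thick; uphill of it the lane is open above. The chute is fixed, of bare aluminium, 92 mm wide overall.
- prism: The mortar prism; origin in the middle of its underside, axes as prism_c.
- strip: The brick strip; origin in the middle of its underside, axes as strip_c.
- block_c (a point): Centre of a loose white plaster block, 100 x 75 x 55 mm high; a bystander.
- core_center (a point): Centre of a loose concrete drill core standing upright, 54 mm across, 62 mm high; a bystander.
- jar_c (a point): Centre of a loose open glass tumbler, 72 mm across, 85 mm high; a bystander.
- knife_grip (a point): Handle of a loose putty knife, 200 mm long, lying flat along its x; a bystander.
Mind the look-alikes: they are no part of the job. Of the things like the strip, leave any that is yellow; of the rest the smaller one is meant. What is shaped like the prism but purple is not meant.

How it is judged (in metres and radians):
On the way, in this order (a step that is already met when the one before it is completed fails the run):
1. the prism, held in the gripper, lies flat and lengthwise on the narrow chute, short of the stop (z of prism_c in the frame of narrow_stop between 0.016 and 0.028 m and y of prism_c in the frame of narrow_stop between -0.012 and 0.012 m and angle between the x axis of prism_c and the x axis of narrow_stop, either way round below 0.14 rad and x of prism_c in the frame of narrow_stop between 0.08 and 0.155 m and contact force between the fingers and prism above 1 N), for 0.1 s.
2. the prism has been slid down against the stop of the narrow chute (z of prism_c in the frame of narrow_stop between 0.016 and 0.024 m and y of prism_c in the frame of narrow_stop between -0.012 and 0.012 m and angle between the x axis of prism_c and the x axis of narrow_stop, either way round below 0.14 rad and x of prism_c in the frame of narrow_stop between 0.056 and 0.064 m), for 0.2 s.
3. the brick strip, held in the gripper, lies flat and lengthwise on the wide chute, short of the stop (z of strip_c in the frame of wide_stop between 0.0135 and 0.0255 m and y of strip_c in the frame of wide_stop between -0.012 and 0.012 m and angle between the x axis of strip_c and the x axis of wide_stop, either way round below 0.14 rad and x of strip_c in the frame of wide_stop between 0.08 and 0.155 m and contact force between the fingers and strip above 1 N), for 0.1 s.
4. the strip has been slid down against the stop of the wide chute (z of strip_c in the frame of wide_stop between 0.0135 and 0.0215 m and y of strip_c in the frame of wide_stop between -0.012 and 0.012 m and angle between the x axis of strip_c and the x axis of wide_stop, either way round below 0.14 rad and x of strip_c in the frame of wide_stop between 0.056 and 0.064 m), for 0.2 s.
At the end, for the whole second after the job is handed in: The prism lies flat in the narrow chute and the brick strip flat in the wide one, each lengthwise (within 8 degrees) with its lower end within 4 mm of the stop, released and at rest (all of step 2 and all of step 4 and linear speed of each of prism, strip below 0.02 m/s); the robot touches nothing.
It fails at once if a bystander is moved more than 40 mm (distance of any of block_c, core_center, jar_c, knife_grip from where it was at the start of the episode above 0.04 m).
It also fails if it takes over 70 s, if anything falls off the work surface, if the arm or the gripper's body presses on something with over 40 N, if the wrist force passes 120 N, or if a joint passes its speed limit or range.

## Working session

There is one attempt and no reset: what is moved stays moved. The work goes in short steps, Python scripts to look and compute and a shell command to move; the robot and the scene stay as the last step left them, time stands still between calls to the robot, and variables do not carry over. Pictures are saved under pics/ and viewed, and the job is handed in when it is done.

```bash
ls; mkdir -p pics; python3 - <<'E'
from rig import bot
import cv2
for n in ["scene","top","wrist"]:
    c=bot.capture(n); cv2.imwrite(f"pics/{n}0.png",c["color"][:,:,::-1]); print(n,c["intrinsics"].round(1).tolist(),c["k1"],c["pose"].round(4).tolist())
print(bot.read_state())
E
```

```text
pics
scene [[441.1, 0.0, 312.3], [0.0, 441.1, 202.8], [0.0, 0.0, 1.0]] -0.06543846687886007 [[0.2194, 0.6697, -0.7095, 1.3851], [0.9755, -0.1612, 0.1495, -0.2763], [-0.0142, -0.7249, -0.6887, 0.8986], [0.0, 0.0, 0.0, 1.0]]
top [[442.0, 0.0, 320.3], [0.0, 442.0, 205.7], [0.0, 0.0, 1.0]] -0.11701530339419698 [[-0.0062, -0.9979, 0.0647, 0.4723], [-1.0, 0.006, -0.0044, -0.1133], [0.004, -0.0647, -0.9979, 1.1559], [0.0, 0.0, 0.0, 1.0]]
wrist [[318.3, 0.0, 319.8], [0.0, 318.3, 197.4], [0.0, 0.0, 1.0]] -0.031048238832833284 [[0.3092, -0.9128, -0.2667, 0.266], [-0.951, -0.2975, -0.0845, -0.5693], [-0.0022, 0.2797, -0.9601, 0.3853], [0.0, 0.0, 0.0, 1.0]]
{'time_s': 0.15, 'joint_positions': array([-8.21894470e+01,  3.02661991e+01,  8.21383764e+01, -8.34542150e-05,
        6.76885250e+01, -1.02279085e+01]), 'qvel': array([-0.057119  , -0.10408804, -0.1560484 , -0.06751851, -0.01693987,
       -0.14326255]), 'tau': array([ 4.93446023e-04, -4.40431488e+01, -1.76842260e+01,  6.32840884e-02,
        5.52644441e-02, -1.07599292e-04]), 'position': array([ 0.19348306, -0.59374271,  0.23280848]), 'tcp_rot': array([[-2.22156923e-04,  3.09655699e-01, -9.50848725e-01],
       [ 1.60965098e-03, -9.50847406e-01, -3.09655646e-01],
       [-9.99998680e-01, -1.59932673e-03, -2.87200267e-04]]), 'force': array([ 0.23910948, -0.23442763,  0.69427082]), 'moment': array([-0.0121824 ,  0.03707773,  0.02907616]), 'opening': 0.9986562441758976}
```

View pics/scene0.png

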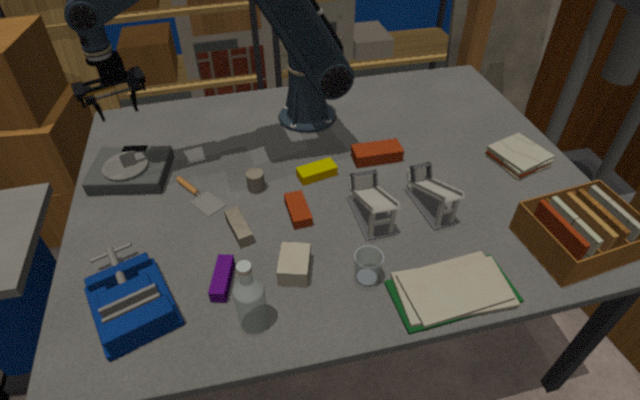

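View pics/top0.png

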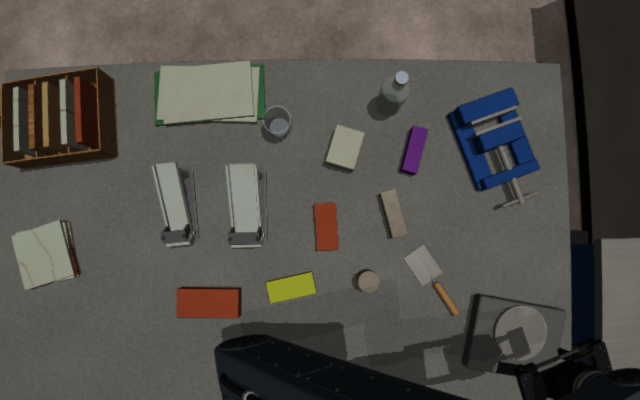

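View pics/wrist0.png

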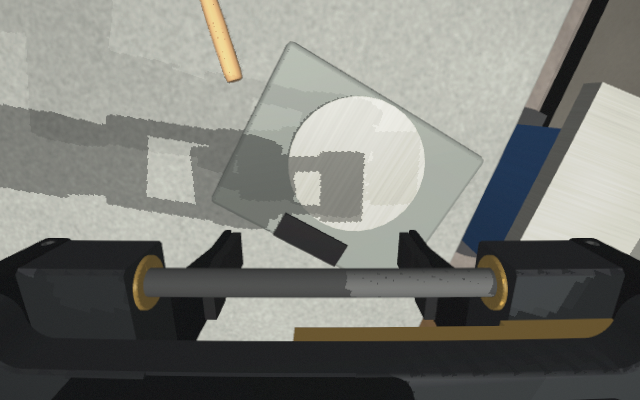

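The top view shows the grey prism at about (393,214) and the purple look-alike at (415,150). The smaller red strip is at (326,227), with the larger red one at (208,303) and the yellow one at (291,287). The narrow chute is at about (173,205) and the wide one at (245,205), both with their bar and stop end at the bottom of the image, towards the robot. Next I segment the parts and check them in both views.

```bash
cat > h.py <<'E'
import numpy as np, cv2
from rig import bot
def ray(c,px):
    K=c["intrinsics"]; d=(np.array(px,float)-[K[0,2],K[1,2]])/[K[0,0],K[1,1]]
    u=d.copy()
    for _ in range(20): u=d/(1+c["k1"]*(u@u))
    v=c["pose"][:3,:3]@np.array([u[0],u[1],1]); return c["pose"][:3,3],v/np.linalg.norm(v)
def onz(c,px,z):
    o,v=ray(c,px); return o+v*(z-o[2])/v[2]
def tri(c1,p1,c2,p2):
    o1,v1=ray(c1,p1);o2,v2=ray(c2,p2)
    A=np.stack([v1,-v2],1); t=np.linalg.lstsq(A,o2-o1,rcond=None)[0]
    a=o1+t[0]*v1;b=o2+t[1]*v2; return (a+b)/2,np.linalg.norm(a-b)
def proj(c,P):
    p=np.linalg.inv(c["pose"])@np.append(P,1); u=p[:2]/p[2]; u=u*(1+c["k1"]*(u@u))
    return u*[c["intrinsics"][0,0],c["intrinsics"][1,1]]+c["intrinsics"][:2,2]
E
python3 - <<'E'
import cv2
t=cv2.imread("pics/top0.png"); s=cv2.imread("pics/scene0.png")
g=lambda i:cv2.convertScaleAbs(i,alpha=1.6)
cv2.imwrite("pics/topc.png",g(cv2.resize(t[150:260,140:280],None,fx=5,fy=5,interpolation=cv2.INTER_CUBIC)))
cv2.imwrite("pics/scc.png",g(cv2.resize(s[155:245,340:475],None,fx=5.5,fy=5.5,interpolation=cv2.INTER_CUBIC)))
a=cv2.resize(t[170:270,290:420],None,fx=5,fy=5,interpolation=cv2.INTER_CUBIC)
cv2.imwrite("pics/topd.png",g(a))
E
```

```text
(no output)
```

View pics/topc.png

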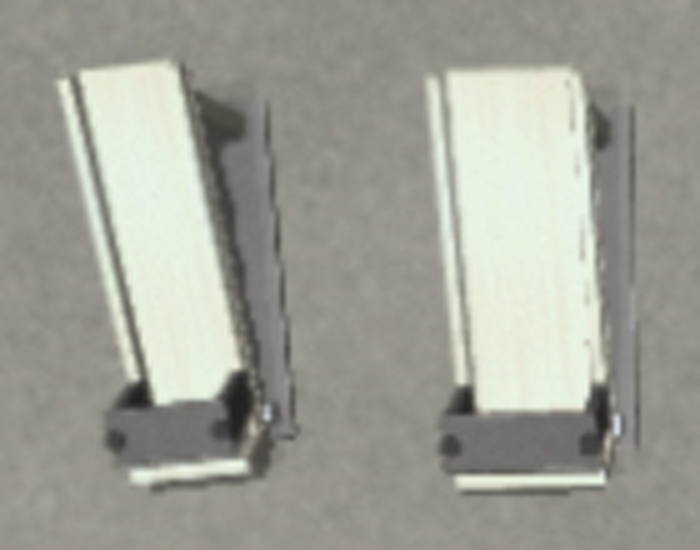

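View pics/scc.png

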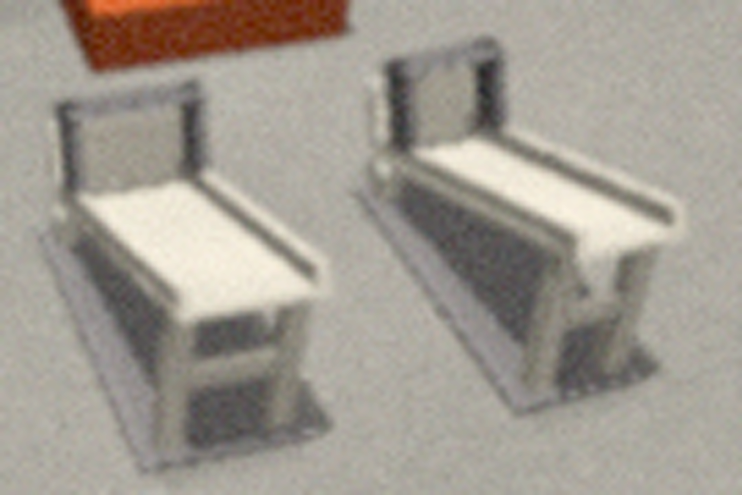

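View pics/topd.png

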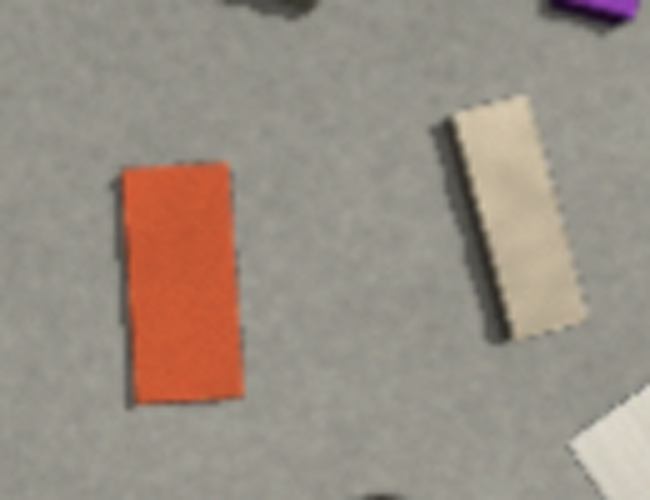

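```bash
python3 - <<'E'
from h import *
t=bot.capture("top"); s=bot.capture("scene")
def rect(m,seed):
    n,l,st,ce=cv2.connectedComponentsWithStats(m.astype(np.uint8)); k=l[seed[1],seed[0]]
    if k==0: print("seed bg")
    cs,_=cv2.findContours((l==k).astype(np.uint8),cv2.RETR_EXTERNAL,cv2.CHAIN_APPROX_NONE); return cs[0][:,0].astype(float),st[k]
def fit(name,c,m,seed,z):
    q,st=rect(m,seed); P=np.array([onz(c,p,z)[:2] for p in q]).astype(np.float32)*1000
    (cx,cy),(w,h),a=cv2.minAreaRect(P); b=cv2.boxPoints(((cx,cy),(w,h),a))
    e=b[1]-b[0] if np.linalg.norm(b[1]-b[0])>np.linalg.norm(b[2]-b[1]) else b[2]-b[1]
    if e[0]<0:e=-e
    print(name,st[4],"c",round(cx,1),round(cy,1),"size",round(w,1),round(h,1),"long axis deg",np.degrees(np.arctan2(e[1],e[0])).round(2)); return b
it=t["color"].astype(int); hsv=cv2.cvtColor(t["color"],cv2.COLOR_RGB2HSV).astype(int)
ms=(hsv[...,0]<15)&(hsv[...,1]>150)&(hsv[...,2]>80)
fit("strip",t,ms,(326,227),.035)
print("prism rgb",it[214,393],"table",it[214,360],it[250,350], "shadow",it[214,380])
d=it[...,0]-it[...,2]
mp=(d>22)&(it[...,0]>90)
print(d[214,385:402])
b=fit("prism",t,mp,(393,214),.04)
E
```

```text
strip 975 c 493.0 -132.1 size 117.8 53.1 long axis deg 3.22
prism rgb [121 112  96] table [97 96 90] [95 95 89] shadow [87 85 81]
[ 7 16 24 25 23 24 24 24 25 23 24 24 23 24 24 24 21]
prism 558 c 525.9 -304.0 size 114.3 35.7 long axis deg 14.72
```

```bash
python3 -m inch '{"dp":[[0,-5.4,-12.7],[0,-10.8,-25.4],[0,-10.8,-25.4],[0,-10.8,-25.4],[0,-10.8,-25.4],[0,-10.8,-25.4],[0,-10.8,-25.4],[0,-10.8,-25.4],[0,-10.8,-25.4],[0,-10.8,-25.4],[0,-10.8,-25.4],[0,-10.8,-25.4],[0,-10.8,-25.4],[0,-10.8,-25.4],[0,-10.8,-25.4],[0,-5.4,-12.7],[0,-10.8,-25.4],[0,0,0],[0,0,0]],"yaw":[0,0,0,0,0,0,0,0,0,0,0,0,0,0,0,0,0,3.4,0]}'
python3 - <<'E'
from h import *
for n in ["wrist","top"]:
    c=bot.capture(n); cv2.imwrite(f"pics/{n}1.png",c["color"][:,:,::-1])
s=bot.read_state(); print(s["position"],s["tcp_rot"].round(4).tolist())
E
```

```text
time_s: 1.83
position: [0.5271, -0.3026, 0.2335]
tcp_rot: [[-0.0, 0.254, -0.967], [0.0, -0.967, -0.254], [-1.0, -0.0, 0.0]]
force: [-0.5, -0.2, 0.0]
opening: 1.002
[ 0.52609741 -0.30390253  0.23343014] [[-0.0008, 0.2543, -0.9671], [0.0, -0.9671, -0.2543], [-1.0, -0.0002, 0.0007]]
```

View pics/wrist1.png

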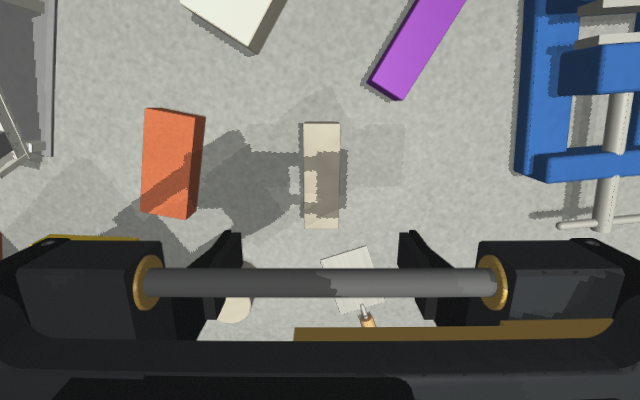

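```bash
cat >> h.py <<'E'
def corners(img,seed,tol,r=60):
    "minAreaRect-ish quad corners of blob flood around seed (Lab)"
    m=np.zeros((img.shape[0]+2,img.shape[1]+2),np.uint8)
    lab=cv2.medianBlur(cv2.cvtColor(img,cv2.COLOR_RGB2LAB),3); lab[...,0]=lab[...,0]//3
    cv2.floodFill(lab,m,seed,0,(tol,)*3,(tol,)*3,4|cv2.FLOODFILL_FIXED_RANGE|cv2.FLOODFILL_MASK_ONLY|(255<<8))
    k=m[1:-1,1:-1]; k=cv2.morphologyEx(k,cv2.MORPH_CLOSE,np.ones((3,3)))
    cs,_=cv2.findContours(k,cv2.RETR_EXTERNAL,cv2.CHAIN_APPROX_NONE); q=max(cs,key=cv2.contourArea)
    return q,k
E
python3 - <<'E'
from h import *
w=bot.capture("wrist"); t=bot.capture("top")
iw=w["color"].astype(int); 
d=iw[...,0]-iw[...,2]
for y in (140,175,215): print(y,d[y,292:352:2])
print(iw[175,296],iw[175,330],iw[140,320])
def blob(m,seed):
    n,l,st,ce=cv2.connectedComponentsWithStats(m.astype(np.uint8)); k=l[seed[1],seed[0]]
    cs,_=cv2.findContours((l==k).astype(np.uint8),cv2.RETR_EXTERNAL,cv2.CHAIN_APPROX_NONE); return cs[0]
def quad(q):
    r=cv2.minAreaRect(q.astype(np.float32)); (c,sz,a)=r
    b=cv2.boxPoints((c,(sz[0]+1,sz[1]+1),a)); return b,c,sz
mw=d>20
b,c,sz=quad(blob(mw,(322,150))); print("wrist",c,sz,b.round(1).tolist())
it=cv2.imread("pics/top0.png")[:,:,::-1].astype(int); dt=it[...,0]-it[...,2]
bt,ct,szt=quad(blob((dt>16)&(it[...,0]>90),(393,214))); print("top",ct,szt,bt.round(1).tolist())
print("centre tri",tri(w,c,t,ct))
print("wrist at z=.04 centre",onz(w,c,.04),[onz(w,p,.04).round(4).tolist() for p in b])
print("top at z=.04",onz(t,ct,.04),[onz(t,p,.04).round(4).tolist() for p in bt])
E
```

```text
140 [ 7  6  7  5  4 15 30 29 31 32 31 31 30 30 29 30 30 30 31 32 31 31 31 29
  7  6  6  6  7  7]
175 [ 7  6  6  4  3  5 30 31 30 31 31 32 23 18 18 18 17 17 17 17 18 17 17 13
  4  3  4  5  7  6]
215 [ 7  7  5  7  4  4 30 30 31 29 29 30 29 19 19 17 19 19 18 21 21 21 21  9
  7  7  7  8  7  8]
[167 169 161] [129 125 112] [216 211 187]
wrist (320.5, 139.0) (34.0, 37.0) [[301.5, 121.5], [339.5, 121.5], [339.5, 156.5], [301.5, 156.5]]
top (393.7730712890625, 212.83460998535156) (46.747188568115234, 14.90998363494873) [[379.79998779296875, 191.89999389648438], [395.20001220703125, 187.6999969482422], [407.70001220703125, 233.8000030517578], [392.3999938964844, 238.0]]
centre tri (array([ 0.54276953, -0.30893496, -0.0623295 ]), np.float64(0.03587264113812275))
wrist at z=.04 centre [ 0.56556787 -0.29321467  0.04      ] [[0.5782, -0.269, 0.04], [0.5885, -0.308, 0.04], [0.5525, -0.3181, 0.04], [0.542, -0.278, 0.04]]
top at z=.04 [ 0.52550594 -0.30447764  0.04      ] [[0.579, -0.2697, 0.04], [0.5896, -0.3092, 0.04], [0.4721, -0.3393, 0.04], [0.4619, -0.3, 0.04]]
```

```bash
python3 - <<'E'
from h import *
w=bot.capture("wrist"); t=bot.capture("top")
iw=w["color"].astype(int); d=iw[...,0]-iw[...,2]
def blob(m,seed):
    n,l,st,ce=cv2.connectedComponentsWithStats(m.astype(np.uint8)); k=l[seed[1],seed[0]]
    cs,_=cv2.findContours((l==k).astype(np.uint8),cv2.RETR_EXTERNAL,cv2.CHAIN_APPROX_NONE); return cs[0]
def quad(q):
    (c,sz,a)=cv2.minAreaRect(q.astype(np.float32)); return cv2.boxPoints((c,(sz[0]+1,sz[1]+1),a)),c,sz
b,c,sz=quad(blob(d>11,(322,150))); print("wrist",c,sz,b.round(1).tolist())
it=cv2.imread("pics/top0.png")[:,:,::-1].astype(int); dt=it[...,0]-it[...,2]
bt,ct,szt=quad(blob((dt>16)&(it[...,0]>90),(393,214)))
print("centre tri",tri(w,c,t,ct))
W=np.array([onz(w,p,.04)[:2] for p in b]); T=np.array([onz(t,p,.04)[:2] for p in bt])
print(W.round(4).tolist(),W.mean(0)); print(T.mean(0))
print(tri(w,b[0],t,bt[0]),tri(w,b[1],t,bt[1]))
e=W[0]-W[3]; print("angle",np.degrees(np.arctan2(e[1],e[0])))
print(onz(w,b[0],.04),onz(w,b[3],.04))
# strip in both
hw=cv2.cvtColor(w["color"],cv2.COLOR_RGB2HSV).astype(int); ms=(hw[...,0]<15)&(hw[...,1]>110)
q=blob(ms,(165,150)); print(q.reshape(-1,2).min(0),q.reshape(-1,2).max(0))
E
```

```text
wrist (320.0, 173.5) (107.0, 38.0) [[300.5, 119.5], [339.5, 119.5], [339.5, 227.5], [300.5, 227.5]]
centre tri (array([ 0.52641111, -0.30456752,  0.03236993]), np.float64(0.002640285975136177))
[[0.5798, -0.2682], [0.5902, -0.3082], [0.4722, -0.3411], [0.4608, -0.2972]] [ 0.52576003 -0.30369059]
[ 0.5256548  -0.30453171]
(array([ 0.57936679, -0.26884538,  0.04256443]), np.float64(0.0015158664992608471)) (array([ 0.5898701 , -0.30863814,  0.04042555]), np.float64(0.001174251078219907))
angle 13.656117338002657
[ 0.57980589 -0.26824634  0.04      ] [ 0.46076841 -0.29716798  0.04      ]
[139 107] [203 218]
```

```bash
python3 -m inch '{"dp":[[10,0,-4],[24,0,-4],[24,0,0],[24,0,0],[24,0,0],[24,0,0],[24,0,0],[24,0,0],[15,0,0],[6.4,0,0],[4,0,0],[0,0,0],[0,0,0]],"yaw":[0,0,0,0,0,0,0,0,0,0,0,0,0]}' && python3 -m inch '{"dp":[[0,0,0],[0,0,0],[0,0,0],[0,0,0],[0,0,0],[0,0,0],[0,0,0],[0,0,0],[0,0,0],[0,0,0]],"yaw":[0,0,0,0,0,0,0,0,0,0]}' 30
```

```text
time_s: 3.22
position: [0.5347, -0.3026, 0.0307]
tcp_rot: [[0.001, 0.253, -0.968], [-0.001, -0.968, -0.253], [-1.0, 0.001, -0.001]]
force: [-0.6, -0.6, 0.4]
opening: 0.995
time_s: 4.05
position: [0.5343, -0.3022, 0.0302]
tcp_rot: [[0.0, 0.253, -0.968], [-0.0, -0.968, -0.253], [-1.0, 0.0, -0.0]]
force: [-0.5, 0.2, -0.0]
opening: 0.459
```

```bash
python3 -m inch '{"dp":[[-8,0,0],[-20,0,0],[-25,0,0],[-25,0,0],[-25,0,0],[-25,0,0],[-25,0,0],[-25,0,0],[-14,0,0],[-8,0,0],[0,0,0],[0,0,0]],"yaw":[0,0,0,0,0,0,0,0,0,0,0,0]}'
python3 - <<'E'
from h import *
t=bot.capture("top"); s=bot.capture("scene")
cv2.imwrite("pics/top2.png",t["color"][:,:,::-1])
T=lambda u,v:(140+u/5,150+v/5); S=lambda u,v:(340+u/5.5,155+v/5.5)
# bar corners (top faces) and deck-top-end points, from crops (top, scene)
pairs={"n_bar_farL":(T(108,410),S(497,38)),"n_bar_farR":(T(232,402),S(385,58)),
"w_bar_farL":(T(443,412),S(200,82)),"w_bar_farR":(T(605,410),S(57,100)),
"n_deck_topL":(T(80,72),S(672,238)),"n_deck_topR":(T(180,66),S(585,258)),
"w_deck_topL":(T(446,72),S(318,290)),"w_deck_topR":(T(575,70),S(185,318)),
"n_railtopL":(T(62,82),S(680,215)),"w_railL":(T(432,78),S(322,265))}
for k,(a,b) in pairs.items():
    P,e=tri(t,a,s,b); print(k,P.round(4),"gap",round(e*1000,1))
for k,a,z in [("nL",T(80,72),.112),("nR",T(180,66),.118)]: print(k,onz(t,a,z).round(4))
E
```

```text
time_s: 5.05
position: [0.5336, -0.3016, 0.2296]
tcp_rot: [[-0.001, 0.253, -0.968], [0.001, -0.968, -0.253], [-1.0, -0.001, 0.001]]
force: [-0.2, -0.4, -3.7]
opening: 0.452
n_bar_farL [0.4795 0.2655 0.1047] gap 1.2
n_bar_farR [0.4829 0.2025 0.106 ] gap 1.7
w_bar_farL [0.4781 0.1016 0.1051] gap 0.8
w_bar_farR [0.4789 0.024  0.1087] gap 1.9
n_deck_topL [0.6441 0.283  0.1058] gap 2.6
n_deck_topR [0.6469 0.2346 0.1054] gap 5.6
w_deck_topL [0.6414 0.1021 0.1096] gap 3.9
w_deck_topR [0.6418 0.0387 0.1067] gap 0.8
n_railtopL [0.6379 0.2885 0.1141] gap 2.2
w_railL [0.6365 0.1055 0.1206] gap 2.0
nL [0.6427 0.2793 0.112 ]
nR [0.6439 0.2277 0.118 ]
```

```bash
python3 -m inch '{"dp":[[-5,-8,-2],[-5,-18,-3],[-5,-26,-5],[-5,-28,-5],[0,-28,-5],[0,-28,-5],[0,-28,-5],[0,-28,-5],[0,-28,-5],[0,-28,-5],[0,-28,-5],[0,-28,-5],[0,-28,-5],[0,-28,-5],[0,-28,-5],[0,-26,-5],[0,-20,-5],[0,-12,-2],[0,0,0],[0,0,0]],"yaw":[0,0,0,0,0,0,0,0,0,0,0,0,0,0,0,0,0,0,0,0]}'
python3 - <<'E'
from h import *
c=bot.capture("wrist"); cv2.imwrite("pics/wrist3.png",c["color"][:,:,::-1]); np.savez("pics/w3.npz",**c)
E
```

```text
time_s: 6.82
position: [0.5, 0.1508, 0.2502]
tcp_rot: [[-0.001, 0.255, -0.967], [-0.001, -0.967, -0.255], [-1.0, 0.001, 0.001]]
force: [-0.4, -0.4, -2.4]
opening: 0.458
```

View pics/wrist3.png

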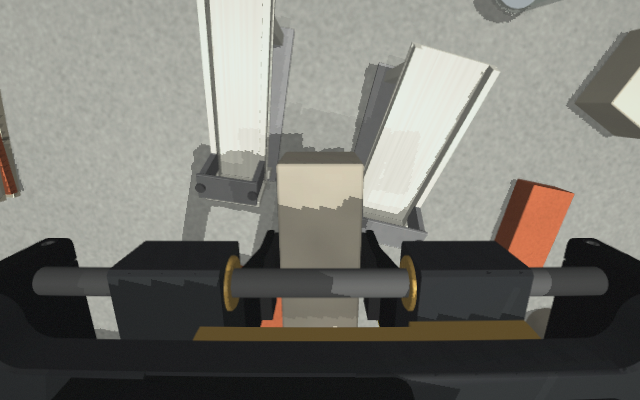

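```bash
python3 -m inch '{"dp":[[-5,-6,-10],[-5,-8,-16],[-5,-8,-16],[-5,-8,-14],[0,0,-4],[0,0,0],[0,0,0]],"yaw":[0,0,0,0,0,0,0]}'
python3 - <<'E'
from h import *
c=bot.capture("wrist"); cv2.imwrite("pics/wrist4.png",c["color"][:,:,::-1]); np.savez("pics/w4.npz",**c)
for n in (3,4):
    i=cv2.imread(f"pics/wrist{n}.png"); cv2.imwrite(f"pics/wz{n}.png",cv2.resize(i[0:240,130:530],None,fx=2,fy=2,interpolation=cv2.INTER_CUBIC))
E
```

```text
time_s: 7.45
position: [0.5505, 0.193, 0.2694]
tcp_rot: [[-0.003, 0.252, -0.968], [-0.001, -0.968, -0.252], [-1.0, 0.0, 0.003]]
force: [-1.1, -0.5, -3.6]
opening: 0.456
```

View pics/wz4.png

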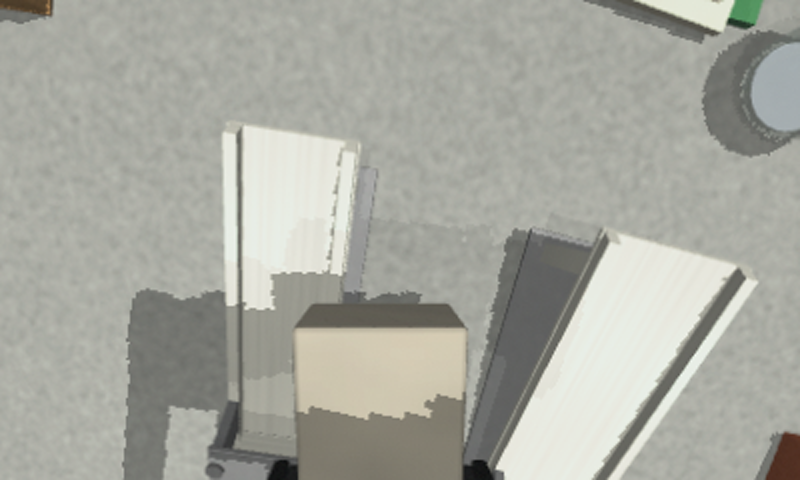

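View pics/wz3.png

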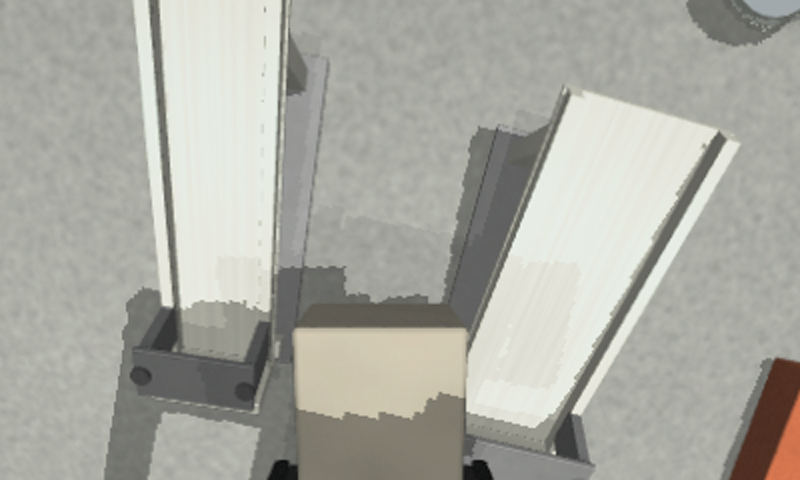

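```bash
python3 - <<'E'
from h import *
def ld(n):
    z=np.load(f"pics/w{n}.npz"); return {k:z[k] for k in z.files}|{"k1":float(z["k1"])}
w3,w4=ld(3),ld(4); t=bot.capture("top")
Z=lambda u,v:(130+u/2,v/2); T=lambda u,v:(140+u/5,150+v/5)
L,R=onz(w4,Z(238,125),.1233),onz(w4,Z(346,148),.1233)
print("narrow inner ends",L.round(4),R.round(4),np.linalg.norm(L-R))
Lo,Ro=onz(w4,Z(223,132),.1233),onz(w4,Z(360,142),.1233)
print("outer",Lo.round(4),Ro.round(4),np.linalg.norm(Lo-Ro))
print("tri outerL",tri(w4,Z(223,132),t,T(58,82)),"deckL",tri(w4,Z(243,127),t,T(80,72)),"outerR",tri(w4,Z(360,142),t,T(182,64)))
# wide ends
for nm,c,a,b,d,e in [("w4",w4,(612,236),(738,268),(601,230),(756,282)),("w3",w3,(571,93),(719,130),(563,88),(740,144))]:
    l,r=onz(c,Z(*a),.1233),onz(c,Z(*b),.1233); print(nm,"wide inner",l.round(4),r.round(4),np.linalg.norm(l-r))
    l,r=onz(c,Z(*d),.1233),onz(c,Z(*e),.1233); print(nm,"outer",l.round(4),r.round(4),np.linalg.norm(l-r))
print("tri w outerL",tri(w4,Z(601,230),w3,Z(563,88)),"outerR",tri(w4,Z(756,282),w3,Z(740,144)), tri(w4,Z(738,268),w3,Z(719,130)))
# lines: intersect with rail-top plane given end & iterated direction
def onplane(c,px,P0,n): 
    o,v=ray(c,px); return o+v*(n@(P0-o))/(n@v)
def solve(c,P0,pa,pb):
    th=np.radians(14)
    for _ in range(10):
        n=np.array([-np.sin(np.radians(25))*np.cos(th),-np.sin(np.radians(25))*np.sin(th),np.cos(np.radians(25))])
        A,B=onplane(c,pa,P0,n),onplane(c,pb,P0,n); e=A-B; th=np.arctan2(e[1],e[0])
    return np.degrees(th),A.round(4),B.round(4)
print("nL inner",solve(w4,L,Z(238,125),Z(238,400)))
print("nL outer",solve(w4,L,Z(223,132),Z(227,400)))
print("nR inner",solve(w4,L,Z(346,148),Z(330,270)))
print("n3L inner",solve(w3,L,Z(147,2),Z(172,306)),"n3R outer",solve(w3,L,Z(290,2),Z(274,320)))
W=onz(w3,Z(571,93),.1233)
print("w3L outer",solve(w3,W,Z(563,88),Z(468,340)),"w3R outer",solve(w3,W,Z(740,144),Z(580,415)),"w3R inner",solve(w3,W,Z(719,130),Z(562,415)))
print("w4L",solve(w4,onz(w4,Z(612,236),.1233),Z(601,230),Z(468,455)),"w4R",solve(w4,onz(w4,Z(612,236),.1233),Z(756,282),Z(610,478)))
E
```

```text
narrow inner ends [0.6431 0.282  0.1233] [0.6456 0.2339 0.1233] 0.048096483448584894
outer [0.6386 0.2878 0.1233] [0.6495 0.2286 0.1233] 0.06022374645215388
tri outerL (array([0.6391753 , 0.29238946, 0.10578091]), np.float64(0.0006708731448849875)) deckL (array([0.64478356, 0.28531415, 0.09676491]), np.float64(0.0009226750831119451)) outerR (array([0.64891679, 0.23005018, 0.10602998]), np.float64(0.004229537848269575))
w4 wide inner [0.6397 0.1072 0.1233] [0.6413 0.0447 0.1233] 0.06246301600809369
w4 outer [0.6409 0.113  0.1233] [0.6375 0.0338 0.1233] 0.0792698170821127
w3 wide inner [0.6377 0.1078 0.1233] [0.6407 0.0438 0.1233] 0.06408145205245792
w3 outer [0.6386 0.1116 0.1233] [0.6379 0.0332 0.1233] 0.07843683872050636
tri w outerL (array([0.6415153 , 0.10891536, 0.11104219]), np.float64(0.0001443630043369599)) outerR (array([0.63760272, 0.03385158, 0.12401144]), np.float64(0.000671921993545273)) (array([0.64162671, 0.04196801, 0.11879404]), np.float64(0.00039062827617686557))
nL inner (np.float64(5.386606473815442), array([0.6431, 0.282 , 0.1233]), array([0.4951, 0.268 , 0.054 ])
[... 262 characters left out ...]
y([0.6283, 0.2823, 0.1165]), array([0.4954, 0.2686, 0.0542])) n3R outer (np.float64(5.424517987986159), array([0.6416, 0.2257, 0.1201]), array([0.5021, 0.2125, 0.0548]))
w3L outer (np.float64(1.559170879872151), array([0.6385, 0.1117, 0.1237]), array([0.5208, 0.1085, 0.0688])) w3R outer (np.float64(0.9040057004729433), array([0.638 , 0.033 , 0.1229]), array([0.4932, 0.0307, 0.0554])) w3R inner (np.float64(1.501990699405614), array([0.6405, 0.0441, 0.1238]), array([0.4902, 0.0401, 0.0537]))
w4L (np.float64(-4.201048818123666), array([0.6409, 0.1131, 0.1237]), array([0.4967, 0.1237, 0.0562])) w4R (np.float64(-0.887409186607297), array([0.6375, 0.0335, 0.1228]), array([0.5058, 0.0355, 0.0614]))
```

The two wrist views give lane widths of 48 and 62.5 mm, against the stated 47 and 62. The narrow stop comes out near (0.473, 0.242) with the axis at 5.4°, and the wide stop near (0.468, 0.073) at about 1°. I'll align with the narrow chute and hover above it.

```bash
python3 -m inch '{"dp":[[0,0,0],[0,0,0],[0,-8,-4],[0,-14,-7],[0,-14,-7],[0,-12,-6],[0,-7.8,-2.9],[10,0,0],[20,0,0],[20,0,0],[20,0,0],[20,0,0],[10,0,0],[9,0,0],[0,0,0],[0,0,0]],"yaw":[4.6,4.6,0,0,0,0,0,0,0,0,0,0,0,0,0,0]}'
python3 - <<'E'
from h import *
for n in ("wrist","top","scene"):
    c=bot.capture(n); cv2.imwrite(f"pics/{n}5.png",c["color"][:,:,::-1]); np.savez(f"pics/{n}5.npz",**c)
s=bot.read_state(); print(s["position"],s["tcp_rot"].round(3).tolist())
E
```

```text
time_s: 8.88
position: [0.5729, 0.2523, 0.1612]
tcp_rot: [[-0.0, 0.095, -0.995], [-0.0, -0.995, -0.095], [-1.0, 0.0, 0.0]]
force: [-0.2, -0.0, -2.7]
opening: 0.455
[0.57381868 0.25262411 0.16253696] [[0.003, 0.095, -0.995], [0.001, -0.995, -0.095], [-1.0, -0.0, -0.003]]
```

View pics/wrist5.png

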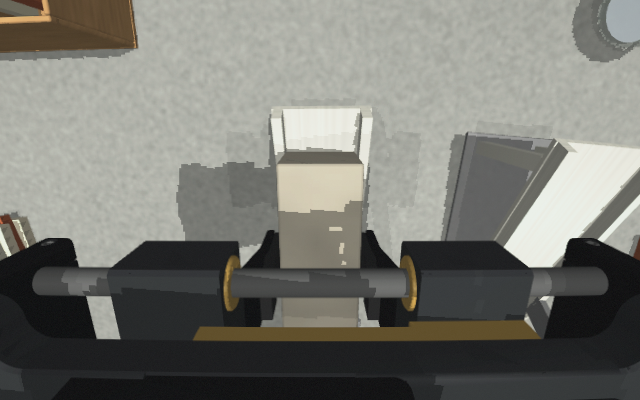

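The rails straddle the prism symmetrically: inner edges at columns 284 and 360, prism at 278–362 but nearer the camera, midline at about 321. That means it is aligned, so I lower it.

```bash
python3 -m inch '{"dp":[[8,0,0],[10,0,0],[8,0,0],[4,0,0],[3,0,0],[0,0,0]],"yaw":[0,0,0,0,0,0]}';  python3 -m inch '{"dp":[[2,0,0],[2,0,0],[2,0,0],[0,0,0]],"yaw":[0,0,0,0]}'
```

```text
time_s: 9.53
position: [0.5704, 0.2521, 0.1274]
tcp_rot: [[-0.006, 0.095, -0.995], [-0.001, -0.995, -0.095], [-1.0, 0.001, 0.006]]
force: [-5.4, -0.4, -0.6]
opening: 0.456
time_s: 9.87
position: [0.5688, 0.252, 0.1217]
tcp_rot: [[-0.009, 0.095, -0.995], [-0.002, -0.995, -0.095], [-1.0, 0.001, 0.009]]
force: [-8.2, -1.3, 4.2]
opening: 0.46
```

```bash
python3 -m inch '{"dp":[[2,0,0],[2,0,0],[2,0,0],[0,0,0]],"yaw":[0,0,0,0]}';  python3 -m inch '{"dp":[[2,0,0],[2,0,0],[0,0,0]],"yaw":[0,0,0]}'
python3 - <<'E'
from h import *
c=bot.capture("scene"); cv2.imwrite("pics/s6.png",cv2.resize(c["color"][130:250,370:490,::-1],None,fx=4,fy=4,interpolation=cv2.INTER_CUBIC))
E
```

```text
time_s: 10.2
position: [0.5678, 0.2518, 0.1153]
tcp_rot: [[-0.011, 0.095, -0.995], [-0.002, -0.995, -0.095], [-1.0, 0.001, 0.011]]
force: [-9.2, -1.2, 3.4]
opening: 0.459
time_s: 10.45
position: [0.5675, 0.2518, 0.1111]
tcp_rot: [[-0.012, 0.095, -0.995], [-0.002, -0.995, -0.095], [-1.0, 0.001, 0.012]]
force: [-9.7, -1.2, 3.1]
opening: 0.459
```

View pics/s6.png

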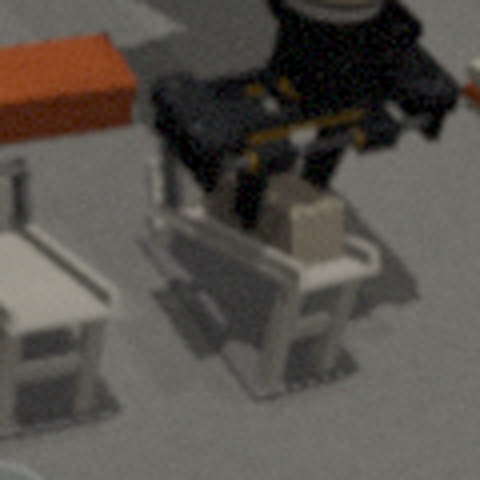

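The prism is pivoting in the pads and settling between the rails. I keep lowering until the force rises.

```bash
python3 -m inch '{"dp":[[2,0,0],[1,0,0],[0,0,0]],"yaw":[0,0,0]}';  python3 -m inch '{"dp":[[1,0,0],[1,0,0],[0,0,0]],"yaw":[0,0,0]}';  python3 -m inch '{"dp":[[1,0,0],[1,0,0],[0,0,0]],"yaw":[0,0,0]}'
python3 - <<'E'
from h import *
c=bot.capture("wrist"); cv2.imwrite("pics/wr7.png",c["color"][:,:,::-1])
c=bot.capture("scene"); cv2.imwrite("pics/s7.png",cv2.resize(c["color"][130:250,370:490,::-1],None,fx=4,fy=4,interpolation=cv2.INTER_CUBIC))
print(bot.read_state()["force"])
E
```

```text
time_s: 10.75
position: [0.5678, 0.2518, 0.1082]
tcp_rot: [[-0.011, 0.095, -0.995], [-0.002, -0.995, -0.095], [-1.0, 0.001, 0.011]]
force: [-7.8, -1.1, 1.6]
opening: 0.457
time_s: 11.0
position: [0.568, 0.2518, 0.1067]
tcp_rot: [[-0.01, 0.095, -0.995], [-0.002, -0.995, -0.095], [-1.0, 0.001, 0.011]]
force: [-8.5, -2.2, 4.1]
opening: 0.455
time_s: 11.25
position: [0.568, 0.2518, 0.1066]
tcp_rot: [[-0.01, 0.096, -0.995], [-0.002, -0.995, -0.095], [-1.0, 0.001, 0.01]]
force: [-11.8, -2.9, 13.9]
opening: 0.461
[-11.9582269   -2.70513095  15.08265743]
```

View pics/s7.png

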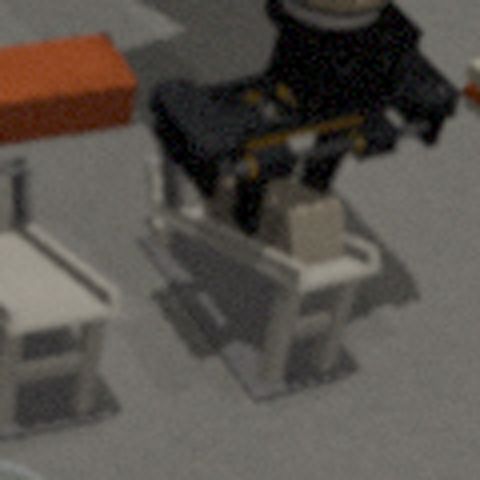

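View pics/wr7.png

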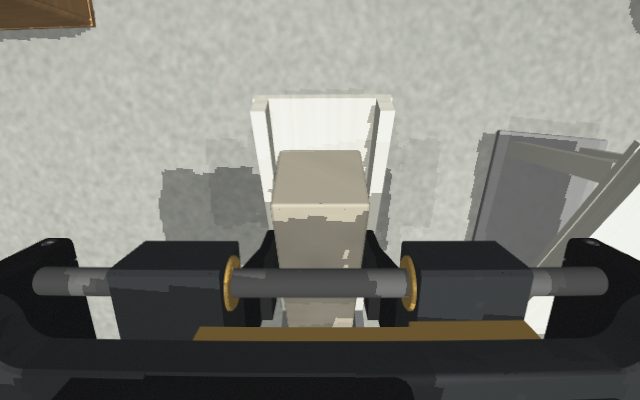

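It's flat. TCP z is 106.6 mm against 106.9 predicted, the force jumped, and the prism sits centred between the rails at about x = 111 mm. Now I slide it down while still gripped.

```bash
python3 -m inch '{"dp":[[-0.5,0,0],[1.7,0,3.6],[1.7,0,3.6],[1.7,0,3.6],[1.7,0,3.6],[1.7,0,3.6],[1.7,0,3.6],[0,0,0]],"yaw":[0,0,0,0,0,0,0,0]}';  python3 -m inch '{"dp":[[1.7,0,3.6],[1.7,0,3.6],[1.7,0,3.6],[1.7,0,3.6],[0,0,0]],"yaw":[0,0,0,0,0]}'
```

```text
time_s: 12.02
position: [0.5582, 0.2518, 0.1018]
tcp_rot: [[0.017, 0.095, -0.995], [0.004, -0.996, -0.095], [-1.0, -0.002, -0.018]]
force: [1.5, -0.2, 22.4]
opening: 0.456
time_s: 12.43
position: [0.5448, 0.2509, 0.0955]
tcp_rot: [[0.019, 0.095, -0.995], [0.005, -0.996, -0.095], [-1.0, -0.003, -0.02]]
force: [0.9, 0.7, 25.9]
opening: 0.457
```

```bash
python3 -m inch '{"dp":[[0,0,0],[0,0,3.6],[0.8,0,3.6],[1.7,0,3.6],[0,0,0],[0,0,0]],"yaw":[0,0,0,0,0,0]}';  python3 -m inch '{"dp":[[1,0,3.6],[1.7,0,3.6],[0,0,0],[0,0,0]],"yaw":[0,0,0,0]}'
python3 - <<'E'
from h import *
for n in ("wrist","scene","top"):
    c=bot.capture(n); i=c["color"][:,:,::-1]
    if n=="scene": i=cv2.resize(i[130:250,370:490],None,fx=4,fy=4,interpolation=cv2.INTER_CUBIC)
    cv2.imwrite(f"pics/{n}8.png",i)
s=bot.read_state(); print(s["force"],s["moment"])
E
```

```text
time_s: 12.93
position: [0.5274, 0.2485, 0.0874]
tcp_rot: [[0.004, 0.095, -0.995], [0.001, -0.996, -0.095], [-1.0, -0.001, -0.004]]
force: [-1.4, -0.7, 10.2]
opening: 0.453
time_s: 13.27
position: [0.5239, 0.2481, 0.0857]
tcp_rot: [[0.011, 0.095, -0.995], [0.002, -0.995, -0.095], [-1.0, -0.001, -0.011]]
force: [5.0, 0.3, 11.4]
opening: 0.455
[ 5.06774421 -0.15584274 12.09326507] [-0.0666262  -0.63399519  0.02664206]
```

View pics/wrist8.png

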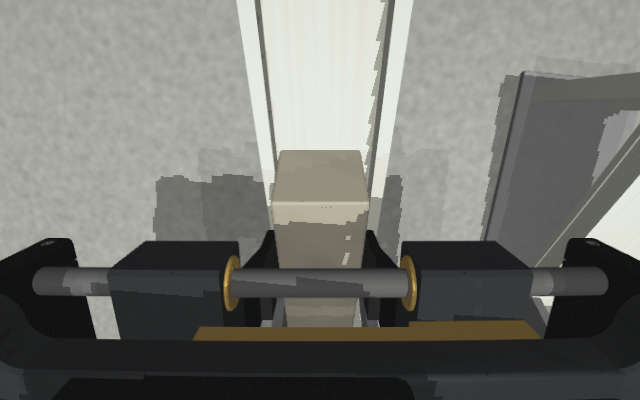

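View pics/scene8.png

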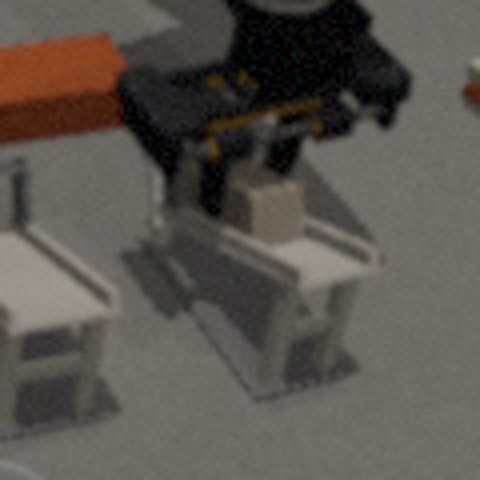

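```bash
python3 -m inch '{"dp":[[1,0,3.6],[0,0,0],[0,0,0]],"yaw":[0,0,0]}';  python3 -m inch '{"dp":[[1,0,3.6],[0,0,0],[0,0,0]],"yaw":[0,0,0]}';  python3 -m inch '{"dp":[[1,0,3.6],[0,0,0],[0,0,0]],"yaw":[0,0,0]}'
```

```text
time_s: 13.67
position: [0.5237, 0.2483, 0.0856]
tcp_rot: [[0.019, 0.096, -0.995], [0.003, -0.995, -0.096], [-1.0, -0.002, -0.019]]
force: [8.6, 0.8, 12.0]
opening: 0.459
time_s: 13.92
position: [0.5235, 0.2485, 0.0856]
tcp_rot: [[0.026, 0.096, -0.995], [0.005, -0.995, -0.096], [-1.0, -0.002, -0.026]]
force: [12.0, 1.1, 11.7]
opening: 0.461
time_s: 14.17
position: [0.5233, 0.2485, 0.0855]
tcp_rot: [[0.033, 0.096, -0.995], [0.006, -0.995, -0.096], [-0.999, -0.003, -0.034]]
force: [15.3, 0.1, 11.7]
opening: 0.455
```

The prism is against the stop: motion stopped while the x force rose from 5 to 15 N. I ease the command back, open, and rise.

```bash
python3 -m inch '{"dp":[[-2,0,-4],[-2,0,-4],[0,0,0],[0,0,0]],"yaw":[0,0,0,0]}'; python3 -m inch '{"dp":[[0,0,0],[0,0,0],[0,0,0],[0,0,0],[0,0,0]],"yaw":[0,0,0,0,0]}' 56;  python3 -m inch '{"dp":[[-6,0,0],[-20,0,0],[-25,0,0],[-25,0,0],[-20,0,0],[-6,0,0],[0,0,0]],"yaw":[0,0,0,0,0,0,0]}'
python3 - <<'E'
from h import *
for n in ("wrist","scene","top"):
    c=bot.capture(n); i=c["color"][:,:,::-1]; np.savez(f"pics/{n}9.npz",**c)
    if n=="scene": i=cv2.resize(i[130:250,370:490],None,fx=4,fy=4,interpolation=cv2.INTER_CUBIC)
    cv2.imwrite(f"pics/{n}9.png",i)
E
```

```text
time_s: 14.5
position: [0.5233, 0.2482, 0.0859]
tcp_rot: [[0.015, 0.095, -0.995], [0.003, -0.995, -0.095], [-1.0, -0.002, -0.016]]
force: [8.7, 2.3, 3.4]
opening: 0.459
time_s: 14.92
position: [0.5151, 0.2469, 0.0838]
tcp_rot: [[-0.002, 0.095, -0.995], [-0.001, -0.995, -0.095], [-1.0, 0.0, 0.002]]
force: [0.5, -0.2, -0.1]
opening: 0.638
time_s: 15.5
position: [0.5173, 0.2474, 0.1885]
tcp_rot: [[0.004, 0.095, -0.995], [0.001, -0.995, -0.095], [-1.0, -0.001, -0.004]]
force: [0.9, 0.1, -0.7]
opening: 0.645
```

View pics/wrist9.png

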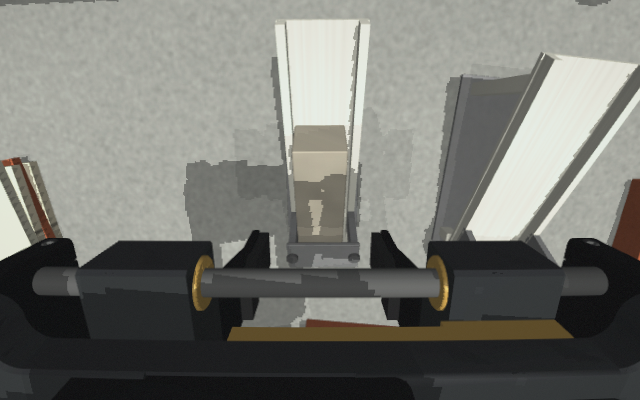

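View pics/scene9.png

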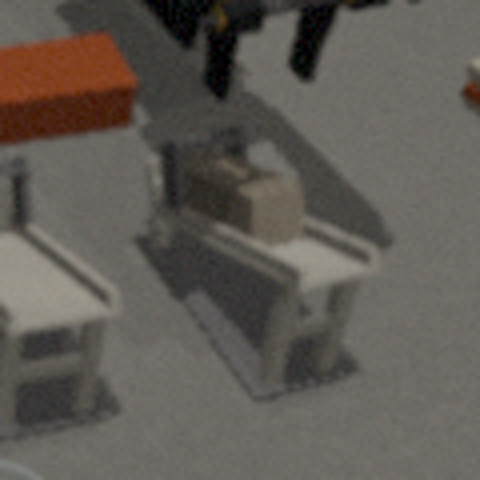

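```bash
python3 - <<'E'
from h import *
z=np.load("pics/wrist9.npz"); w={k:z[k] for k in z.files}; w["k1"]=float(w["k1"])
th=np.radians(5.4);s,c=np.sin(np.radians(25)),np.cos(np.radians(25))
S=np.array([.4734,.2418,.03]); X=np.array([c*np.cos(th),c*np.sin(th),s]); Y=np.array([-np.sin(th),np.cos(th),0]); Z=np.cross(X,Y)
def slope(px,h):
    o,v=ray(w,px); P=o+v*(h-(Z@(o-S)))/(Z@v); return np.array([X@(P-S),Y@(P-S)])*1000
for nm,px,h in [("deck end L",(288,20),0),("deck end R",(357,20),0),("railtop inner endL",(286,22),.012),("railtop inner endR",(360,22),.012),("foot L",(296,125),0),("foot R",(346,125),0),("top edge L",(292,151),.04),("top edge R",(348,151),.04)]: print(nm,slope(px,h).round(1))
cv2.imwrite("pics/w9z.png",cv2.resize(w["color"][0:260,250:400,::-1],None,fx=3,fy=3)[:600])
E
```

```text
deck end L [192.6  23.3]
deck end R [192.6 -21.8]
railtop inner endL [194.   23.5]
railtop inner endR [194.  -22.5]
foot L [116.2  21.7]
foot R [116.3 -18.6]
top edge L [117.3  22.2]
top edge R [117.3 -17.5]
```

View pics/w9z.png

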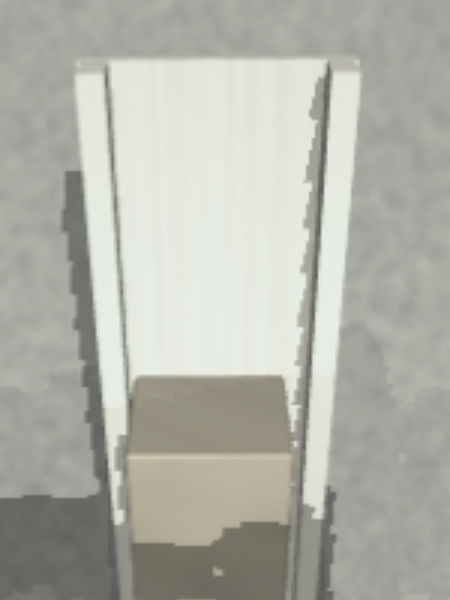

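The zoomed wrist view shows the prism flat and centred between the rails. Its upper end is 76 mm below the deck's end (75 expected), so it is seated. Next is the strip.

```bash
python3 -m inch '{"dp":[[-5,8,2],[-5,18,2],[-5,24,4],[0,26,4],[0,26,4],[0,26,4],[0,26,4],[0,26,4],[0,26,4],[0,26,4],[0,26,4],[0,26,4],[0,26,4],[0,26,4],[0,20,4],[0,12.5,3],[0,6.7,0.9],[0,0,0],[0,0,0]],"yaw":[0,0,0,0,0,0,0,0,0,0,0,0,0,0,0,0,0,2.2,0]}' 87
python3 - <<'E'
from h import *
w=bot.capture("wrist"); cv2.imwrite("pics/wrist10.png",w["color"][:,:,::-1])
t=bot.capture("top")
def blob(m,seed):
    n,l,st,ce=cv2.connectedComponentsWithStats(m.astype(np.uint8)); k=l[seed[1],seed[0]]
    cs,_=cv2.findContours((l==k).astype(np.uint8),cv2.RETR_EXTERNAL,cv2.CHAIN_APPROX_NONE); return cs[0]
def quad(q):
    (c,sz,a)=cv2.minAreaRect(q.astype(np.float32)); return cv2.boxPoints((c,(sz[0]+1,sz[1]+1),a)),c,sz
hw=cv2.cvtColor(w["color"],cv2.COLOR_RGB2HSV).astype(int)
m=(hw[...,0]<15)&(hw[...,1]>110); b,c,sz=quad(blob(m,(320,150))); print("wrist",c,sz,b.round(1).tolist())
tt=cv2.cvtColor(cv2.imread("pics/top0.png")[:,:,::-1].copy(),cv2.COLOR_RGB2HSV).astype(int)
bt,ct,st=quad(blob((tt[...,0]<15)&(tt[...,1]>150)&(tt[...,2]>80),(326,227))); print("top",ct,st,bt.round(1).tolist())
W=np.array([onz(w,p,.035)[:2] for p in b]); T=np.array([onz(t,p,.035)[:2] for p in bt]); print(W.round(4).tolist(),W.mean(0)); print(T.round(4).tolist(),T.mean(0))
s=bot.read_state(); print(s["position"],s["tcp_rot"].round(3).tolist())
E
```

```text
time_s: 17.23
position: [0.4916, -0.132, 0.201]
tcp_rot: [[-0.001, 0.055, -0.998], [0.001, -0.998, -0.055], [-1.0, -0.001, 0.001]]
force: [0.4, 0.7, -0.1]
opening: 1.0
wrist (320.5, 177.0) (114.0, 55.0) [[292.5, 119.5], [348.5, 119.5], [348.5, 234.5], [292.5, 234.5]]
top (325.9673767089844, 226.2440643310547) (46.51619338989258, 20.892047882080078) [[313.5, 203.1999969482422], [335.3999938964844, 201.8000030517578], [338.3999938964844, 249.1999969482422], [316.6000061035156, 250.6999969482422]]
[[0.5523, -0.1009], [0.5553, -0.1554], [0.4348, -0.1651], [0.4315, -0.1047]] [ 0.49347205 -0.13151521]
[[0.5515, -0.101], [0.5547, -0.1565], [0.4344, -0.1633], [0.4313, -0.108]] [ 0.4929739  -0.13222037]
[ 0.49178022 -0.13138988  0.20112013] [[-0.001, 0.058, -0.998], [0.001, -0.998, -0.058], [-1.0, -0.001, 0.001]]
```

View pics/wrist10.png

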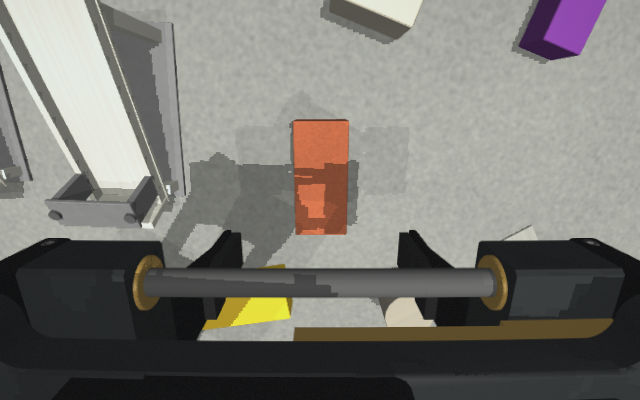

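The strip is at (320,177) in the wrist view, between the fingers. The two views agree on its centre to 1 mm at (0.4932, −0.132), and its size fits a 35 mm height. Descend and grip.

```bash
python3 -m inch '{"dp":[[10,0,-5],[24,0,-4],[24,0,0],[24,0,0],[24,0,0],[24,0,0],[24,0,0],[12,0,0],[4,0,0],[2,0,0],[0,0,0],[0,0,0]],"yaw":[0,0,0,0,0,0,0,0,0,0,0,0]}' && python3 -m inch '{"dp":[[0,0,0],[0,0,0],[0,0,0],[0,0,0],[0,0,0],[0,0,0],[0,0,0],[0,0,0],[0,0,0]],"yaw":[0,0,0,0,0,0,0,0,0]}' 45 && python3 -m inch '{"dp":[[-8,0,0],[-20,0,0],[-25,0,0],[-25,0,0],[-25,0,0],[-25,0,0],[-25,0,0],[-25,0,0],[-20,0,0],[-12,0,0],[-5,0,0],[0,0,0]],"yaw":[0,0,0,0,0,0,0,0,0,0,0,0]}'
```

```text
time_s: 18.33
position: [0.5018, -0.1316, 0.03]
tcp_rot: [[0.001, 0.057, -0.998], [-0.001, -0.998, -0.057], [-1.0, 0.001, -0.001]]
force: [0.1, 0.2, -0.8]
opening: 1.001
time_s: 19.08
position: [0.5013, -0.1318, 0.0296]
tcp_rot: [[0.0, 0.056, -0.998], [-0.0, -0.998, -0.056], [-1.0, 0.0, -0.0]]
force: [-0.9, -1.2, 3.0]
opening: 0.627
time_s: 20.08
position: [0.5011, -0.1315, 0.2453]
tcp_rot: [[0.001, 0.056, -0.998], [-0.0, -0.998, -0.056], [-1.0, 0.001, -0.001]]
force: [-0.5, 0.7, -4.3]
opening: 0.628
```

```bash
python3 -m inch '{"dp":[[0,-10,-3],[0,-20,-5],[0,-25,-6],[0,-25,-6],[0,-14,-4],[0,-6,-2],[0,0,0],[0,0,0],[0,0,0]],"yaw":[0,0,0,0,0,0,2.2,0,0]}'
python3 - <<'E'
from h import *
c=bot.capture("wrist"); cv2.imwrite("pics/wrist11.png",c["color"][:,:,::-1]); np.savez("pics/w11.npz",**c)
i=c["color"][:,:,::-1]; cv2.imwrite("pics/wz11.png",cv2.resize(i[0:240,60:320],None,fx=2.5,fy=2.5,interpolation=cv2.INTER_CUBIC))
E
```

```text
time_s: 20.83
position: [0.5209, -0.0302, 0.2435]
tcp_rot: [[-0.002, 0.019, -1.0], [0.0, -1.0, -0.019], [-1.0, -0.0, 0.002]]
force: [0.2, -0.3, -4.3]
opening: 0.63
```

View pics/wz11.png

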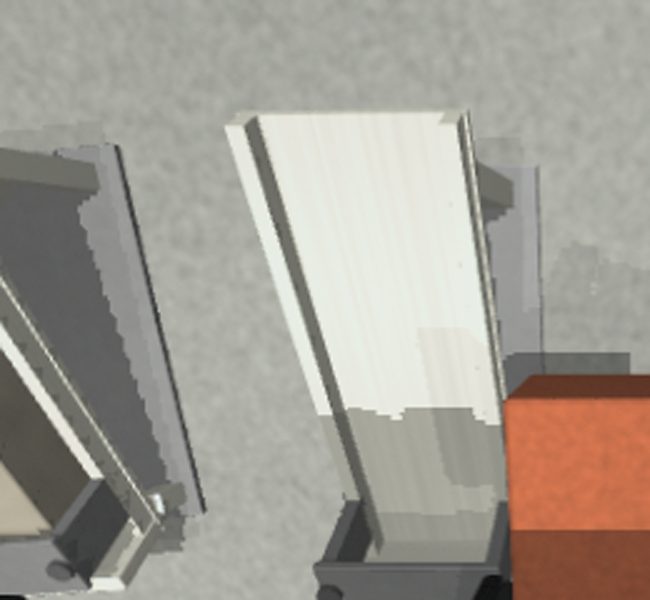

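```bash
python3 - <<'E'
from h import *
z=np.load("pics/w11.npz"); w={k:z[k] for k in z.files}; w["k1"]=float(w["k1"])
z=np.load("pics/w4.npz"); w4={k:z[k] for k in z.files}; w4["k1"]=float(w4["k1"])
z=np.load("pics/w3.npz"); w3={k:z[k] for k in z.files}; w3["k1"]=float(w3["k1"])
s,c=np.sin(np.radians(25)),np.cos(np.radians(25))
p=lambda u,v:(60+u/2.5,v/2.5); Q=lambda u,v:(130+u/2,v/2)
S0=np.array([.468,.0728,.03])
def slope(cam,px,h,th,S=S0):
    th=np.radians(th); X=np.array([c*np.cos(th),c*np.sin(th),s]); Y=np.array([-np.sin(th),np.cos(th),0]); Z=np.cross(X,Y)
    o,v=ray(cam,px); P=o+v*(h-(Z@(o-S)))/(Z@v); return (np.array([X@(P-S),Y@(P-S)])*1000).round(1).tolist()
for nm,cam,a,b,h in [("A deckL",w,p(258,118),p(378,545),0),("A Ltop inner",w,p(247,124),p(365,520),.012),("A Ltop outer",w,p(227,126),p(320,415),.012),("A Rtop outer",w,p(463,122),p(501,420),.012),("A Rinner end",w,p(442,122),p(442,122),.012),
 ("w4 Rdeck",w4,Q(732,270),Q(595,478),0),("w4 Router",w4,Q(756,282),Q(612,478),.012),("w3 Rdeck",w3,Q(718,132),Q(545,445),0),("w3 Router",w3,Q(740,144),Q(580,415),.012),("w3 Louter",w3,Q(563,88),Q(468,340),.012)]:
    print(nm,[slope(cam,q,h,1.0) for q in (a,b)])
E
```

```text
A deckL [[191.7, 27.2], [-8.5, 31.4]]
A Ltop inner [[193.3, 25.7], [19.8, 28.0]]
A Ltop outer [[192.8, 32.4], [79.2, 32.7]]
A Rtop outer [[193.3, -43.6], [76.6, -41.8]]
A Rinner end [[193.3, -37.0], [193.3, -37.0]]
w4 Rdeck [[189.5, -36.1], [31.8, -37.2]]
w4 Router [[191.9, -42.8], [46.6, -39.5]]
w3 Rdeck [[192.1, -37.4], [-7.2, -38.8]]
w3 Router [[192.6, -43.1], [32.4, -42.9]]
w3 Louter [[194.6, 35.8], [64.4, 34.6]]
```

```bash
python3 -m inch '{"dp":[[0,-8,-4],[0,-18,-9],[0,-20,-10],[0,-20,-10],[0,-18,-9],[0,-10,-5],[0,-5.6,-3],[8,0,0],[18,0,0],[20,0,0],[20,0,0],[12,0,0],[5,0,0],[0,0,0],[0,0,0]],"yaw":[0.6,0,0,0,0,0,0,0,0,0,0,0,0,0,0]}'
python3 - <<'E'
from h import *
c=bot.capture("wrist"); cv2.imwrite("pics/wrist12.png",c["color"][:,:,::-1])
cv2.imwrite("pics/wz12.png",cv2.resize(c["color"][60:240,220:420,::-1],None,fx=3,fy=3,interpolation=cv2.INTER_CUBIC))
s=bot.read_state(); print(s["position"],s["tcp_rot"].round(3).tolist())
E
```

```text
time_s: 22.13
position: [0.5707, 0.0689, 0.1615]
tcp_rot: [[-0.0, 0.007, -1.0], [-0.0, -1.0, -0.007], [-1.0, 0.0, 0.0]]
force: [-0.4, -0.4, -3.8]
opening: 0.629
[0.57120769 0.06908675 0.16207607] [[0.001, 0.007, -1.0], [-0.0, -1.0, -0.007], [-1.0, 0.0, -0.001]]
```

View pics/wz12.png

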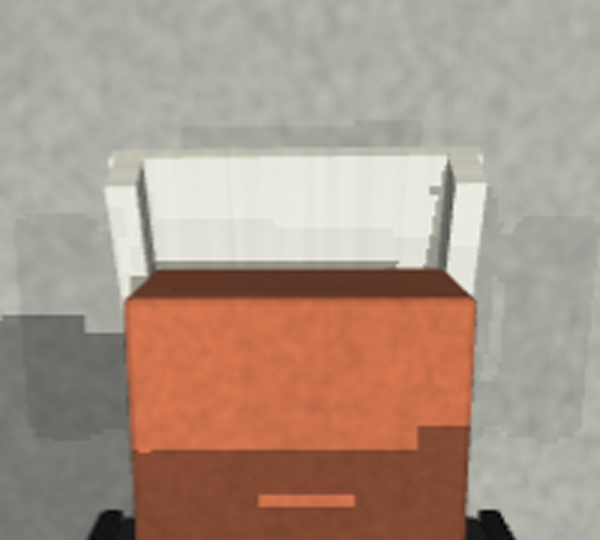

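The chute rails' outer edges are at zoomed columns 106 and 487 (mid 296.5) and the strip spans 126–475 (mid 300.5), about 0.8 mm off. I nudge it and lower.

```bash
python3 -m inch '{"dp":[[8,-0.8,0],[10,0,0],[8,0,0],[4,0,0],[3,0,0],[0,0,0]],"yaw":[0,0,0,0,0,0]}';  python3 -m inch '{"dp":[[2,0,0],[2,0,0],[2,0,0],[0,0,0]],"yaw":[0,0,0,0]}';  python3 -m inch '{"dp":[[2,0,0],[2,0,0],[2,0,0],[0,0,0]],"yaw":[0,0,0,0]}'
```

```text
time_s: 22.68
position: [0.5683, 0.0706, 0.1276]
tcp_rot: [[-0.005, 0.008, -1.0], [0.0, -1.0, -0.008], [-1.0, -0.0, 0.005]]
force: [-3.6, -1.1, -0.7]
opening: 0.631
time_s: 23.02
position: [0.567, 0.0706, 0.122]
tcp_rot: [[-0.008, 0.008, -1.0], [-0.0, -1.0, -0.008], [-1.0, 0.0, 0.008]]
force: [-7.6, -0.9, 3.1]
opening: 0.631
time_s: 23.35
position: [0.5663, 0.0706, 0.1157]
tcp_rot: [[-0.01, 0.008, -1.0], [-0.0, -1.0, -0.008], [-1.0, 0.0, 0.01]]
force: [-9.4, -1.3, 2.4]
opening: 0.635
```

```bash
python3 -m inch '{"dp":[[2,0,0],[2,0,0],[0,0,0]],"yaw":[0,0,0]}';  python3 -m inch '{"dp":[[1,0,0],[1,0,0],[0,0,0]],"yaw":[0,0,0]}';  python3 -m inch '{"dp":[[1,0,0],[1,0,0],[0,0,0]],"yaw":[0,0,0]}';  python3 -m inch '{"dp":[[1,0,0],[1,0,0],[0,0,0]],"yaw":[0,0,0]}'
```

```text
time_s: 23.6
position: [0.5662, 0.0707, 0.1116]
tcp_rot: [[-0.01, 0.008, -1.0], [-0.0, -1.0, -0.008], [-1.0, -0.0, 0.01]]
force: [-7.2, -1.9, 1.3]
opening: 0.632
time_s: 23.85
position: [0.5667, 0.0707, 0.1099]
tcp_rot: [[-0.009, 0.008, -1.0], [0.0, -1.0, -0.008], [-1.0, -0.0, 0.009]]
force: [-7.2, -0.4, 1.9]
opening: 0.63
time_s: 24.1
position: [0.567, 0.0707, 0.1082]
tcp_rot: [[-0.008, 0.008, -1.0], [0.0, -1.0, -0.008], [-1.0, -0.0, 0.008]]
force: [-7.8, -0.1, 2.7]
opening: 0.627
time_s: 24.35
position: [0.567, 0.0707, 0.1081]
tcp_rot: [[-0.007, 0.009, -1.0], [-0.0, -1.0, -0.009], [-1.0, 0.0, 0.007]]
force: [-11.8, -1.2, 14.7]
opening: 0.624
```

```bash
python3 - <<'E'
from h import *
w=bot.capture("wrist"); s=bot.capture("scene")
a=cv2.resize(w["color"][60:240,220:420,::-1],None,fx=2,fy=2); b=cv2.resize(s["color"][140:260,310:430,::-1],None,fx=3,fy=3,interpolation=cv2.INTER_CUBIC)
cv2.imwrite("pics/c13.png",np.hstack([a,b]))
E
```

```text
(no output)
```

View pics/c13.png

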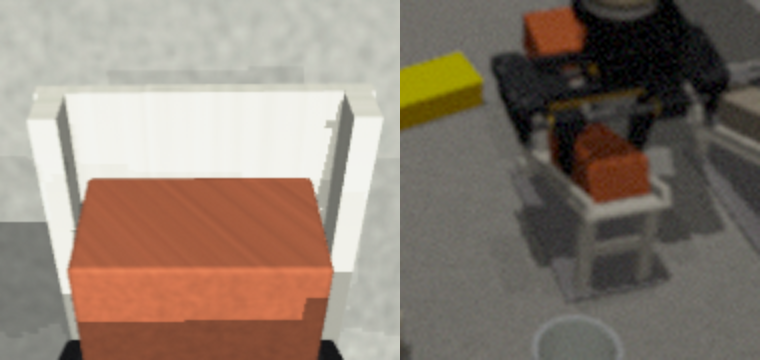

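The strip lies flat between the rails at about x = 116 mm. Slide it down while gripped.

```bash
python3 -m inch '{"dp":[[-0.5,0,0],[1.5,0,3.6],[1.5,0,3.6],[1.5,0,3.6],[1.5,0,3.6],[1.5,0,3.6],[1.5,0,3.6],[0,0,0]],"yaw":[0,0,0,0,0,0,0,0]}';  python3 -m inch '{"dp":[[1.5,0,3.6],[1.5,0,3.6],[1.5,0,3.6],[1.5,0,3.6],[0,0,0]],"yaw":[0,0,0,0,0]}';  python3 -m inch '{"dp":[[1,0,3.6],[1.5,0,3.6],[1.5,0,3.6],[0,0,0]],"yaw":[0,0,0,0]}'
```

```text
time_s: 25.12
position: [0.5539, 0.0701, 0.1019]
tcp_rot: [[0.013, 0.008, -1.0], [-0.001, -1.0, -0.008], [-1.0, 0.001, -0.013]]
force: [-0.9, 0.0, 16.7]
opening: 0.627
time_s: 25.53
position: [0.5381, 0.07, 0.0945]
tcp_rot: [[0.009, 0.007, -1.0], [-0.0, -1.0, -0.008], [-1.0, 0.0, -0.009]]
force: [-0.9, 0.0, 10.4]
opening: 0.63
time_s: 25.87
position: [0.5232, 0.0702, 0.0878]
tcp_rot: [[-0.0, 0.008, -1.0], [-0.0, -1.0, -0.008], [-1.0, 0.0, 0.0]]
force: [-1.1, -0.5, 1.7]
opening: 0.626
```

```bash
python3 -m inch '{"dp":[[2.2,0,3.6],[2.2,0,3.6],[0,0,0],[0,0,0]],"yaw":[0,0,0,0]}';  python3 -m inch '{"dp":[[1.7,0,3.6],[0,0,0],[0,0,0]],"yaw":[0,0,0]}';  python3 -m inch '{"dp":[[1.5,0,3.6],[0,0,0],[0,0,0]],"yaw":[0,0,0]}';  python3 -m inch '{"dp":[[1,0,3],[0,0,0],[0,0,0]],"yaw":[0,0,0]}'
```

```text
time_s: 26.2
position: [0.5201, 0.07, 0.0861]
tcp_rot: [[0.008, 0.008, -1.0], [-0.0, -1.0, -0.008], [-1.0, 0.0, -0.008]]
force: [0.6, 0.6, 17.3]
opening: 0.629
time_s: 26.45
position: [0.5186, 0.0699, 0.0854]
tcp_rot: [[0.013, 0.008, -1.0], [-0.0, -1.0, -0.008], [-1.0, 0.001, -0.013]]
force: [3.1, 1.9, 21.5]
opening: 0.63
time_s: 26.7
position: [0.5186, 0.0699, 0.0852]
tcp_rot: [[0.021, 0.007, -1.0], [-0.001, -1.0, -0.007], [-1.0, 0.001, -0.021]]
force: [5.7, 2.8, 24.7]
opening: 0.626
time_s: 26.95
position: [0.5185, 0.0699, 0.0851]
tcp_rot: [[0.028, 0.007, -1.0], [-0.001, -1.0, -0.007], [-1.0, 0.001, -0.028]]
force: [7.5, 4.2, 28.3]
opening: 0.629
```

```bash
python3 -m inch '{"dp":[[-3,0,2],[0,0,0],[0,0,0]],"yaw":[0,0,0]}';  python3 -m inch '{"dp":[[-2,0,4],[0,0,0],[0,0,0]],"yaw":[0,0,0]}'
```

```text
time_s: 27.2
position: [0.518, 0.0698, 0.0858]
tcp_rot: [[0.03, 0.006, -1.0], [-0.0, -1.0, -0.006], [-1.0, 0.001, -0.03]]
force: [14.7, 4.5, 5.8]
opening: 0.629
time_s: 27.45
position: [0.5167, 0.0697, 0.0879]
tcp_rot: [[0.036, 0.005, -0.999], [-0.0, -1.0, -0.005], [-0.999, 0.001, -0.036]]
force: [18.1, 5.7, 1.5]
opening: 0.628
```

It's against the stop: fx is 18 N with hardly any motion. I press lightly down again, ease off and release.

```bash
python3 -m inch '{"dp":[[2,0,0],[2,0,-2],[0,0,0]],"yaw":[0,0,0]}'; python3 -m inch '{"dp":[[0,0,-5],[0,0,-4],[0,0,0]],"yaw":[0,0,0]}'; python3 -m inch '{"dp":[[0,0,0],[0,0,0],[0,0,0],[0,0,0],[0,0,0]],"yaw":[0,0,0,0,0]}' 70;  python3 -m inch '{"dp":[[-6,0,0],[-20,0,0],[-25,0,0],[-25,0,0],[-20,0,0],[-6,0,0],[0,0,0]],"yaw":[0,0,0,0,0,0,0]}'
python3 - <<'E'
from h import *
w=bot.capture("wrist"); s=bot.capture("scene"); np.savez("pics/w14.npz",**w)
a=cv2.resize(w["color"][0:260,230:410,::-1],None,fx=2,fy=2); b=cv2.resize(s["color"][130:260,310:470,::-1],(400,520)[0:1]+(325,),interpolation=cv2.INTER_CUBIC)
b=cv2.copyMakeBorder(b,0,520-325,0,0,cv2.BORDER_CONSTANT)
cv2.imwrite("pics/c14.png",np.hstack([a,b]))
E
```

```text
time_s: 27.7
position: [0.5172, 0.0698, 0.0849]
tcp_rot: [[0.032, 0.006, -0.999], [-0.001, -1.0, -0.006], [-0.999, 0.001, -0.032]]
force: [14.1, 3.8, 16.1]
opening: 0.624
time_s: 27.95
position: [0.5174, 0.0698, 0.0847]
tcp_rot: [[0.013, 0.008, -1.0], [-0.001, -1.0, -0.008], [-1.0, 0.001, -0.013]]
force: [-0.4, 0.7, 27.9]
opening: 0.628
time_s: 28.37
position: [0.5106, 0.0701, 0.0796]
tcp_rot: [[-0.002, 0.008, -1.0], [0.0, -1.0, -0.008], [-1.0, -0.0, 0.002]]
force: [0.5, -1.6, 0.0]
opening: 0.797
time_s: 28.95
position: [0.5125, 0.07, 0.184]
tcp_rot: [[0.004, 0.008, -1.0], [-0.0, -1.0, -0.008], [-1.0, 0.0, -0.004]]
force: [0.8, 0.2, -0.2]
opening: 0.808
```

View pics/c14.png

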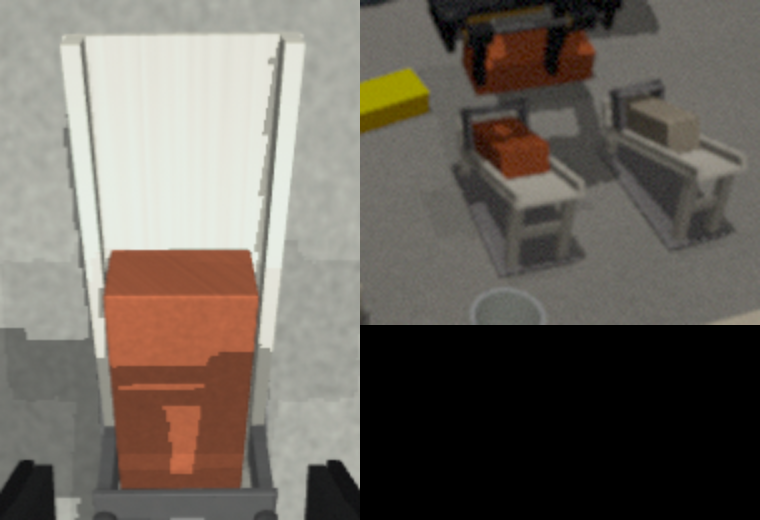

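```bash
python3 - <<'E'
from h import *
z=np.load("pics/w14.npz"); w={k:z[k] for k in z.files}; w["k1"]=float(w["k1"])
z=np.load("pics/wrist9.npz"); w9={k:z[k] for k in z.files}; w9["k1"]=float(w9["k1"])
s,c=np.sin(np.radians(25)),np.cos(np.radians(25))
def slope(cam,S,th,px,h):
    th=np.radians(th); X=np.array([c*np.cos(th),c*np.sin(th),s]); Y=np.array([-np.sin(th),np.cos(th),0]); Z=np.cross(X,Y)
    o,v=ray(cam,px); P=o+v*(h-(Z@(o-S)))/(Z@v); return (np.array([X@(P-S),Y@(P-S)])*1000).round(1).tolist()
S=np.array([.4663,.0694,.03]); f=lambda u,v:(230+u/2,v/2)
for nm,px,h in [("deckend L",f(84,37),0),("deckend R",f(281,37),0),("footL",f(111,250),0),("footR",f(251,250),0),("topL",f(105,295),.035),("topR",f(257,295),.035),("barL up",f(95,490),.056),("barR up",f(276,490),.056)]: print(nm,slope(w,S,.5,px,h))
S=np.array([.4734,.2418,.03])
for nm,px,h in [("n bar up L",(288,243),.056),("n bar up R",(357,243),.056)]: print(nm,slope(w9,S,5.4,px,h))
# column profiles
for nm,cam,x0,ys in [("strip",w,320,(8,35)),("strip foot",w,320,(115,155)),("prism deckend",w9,320,(10,32)),("prism foot",w9,320,(115,158))]:
    print(nm,ys[0],cam["color"][ys[0]:ys[1],x0-5:x0+5].mean(1).sum(1).astype(int).tolist())
E
```

```text
deckend L [194.3, 31.4]
deckend R [194.3, -31.5]
footL [118.7, 28.0]
footR [118.6, -27.2]
topL [119.9, 27.2]
topR [119.8, -26.2]
barL up [40.1, 35.7]
barR up [39.9, -38.3]
n bar up L [37.1, 29.0]
n bar up R [37.1, -28.6]
strip 8 [490, 488, 488, 485, 483, 482, 486, 495, 539, 614, 676, 676, 676, 677, 677, 677, 678, 678, 678, 679, 679, 679, 679, 680, 680, 680, 680]
strip foot 115 [693, 693, 693, 693, 693, 693, 693, 693, 693, 563, 299, 288, 290, 279, 279, 279, 279, 278, 277, 278, 279, 282, 281, 281, 281, 280, 281, 282, 281, 282, 285, 284, 317, 388, 363, 349, 345, 343, 344, 346]
prism deckend 10 [492, 488, 490, 493, 495, 497, 491, 488, 501, 581, 661, 676, 677, 677, 677, 678, 677, 678, 679, 679, 679, 679]
prism foot 115 [695, 694, 694, 694, 694, 694, 693, 694, 694, 694, 533, 425, 423, 420, 413, 414, 414, 415, 417, 419, 420, 423, 423, 422, 420, 420, 421, 421, 421, 421, 421, 422, 420, 420, 419, 417, 512, 578, 531, 524, 524, 524, 523]
```

Strip check: its foot is 75.6 mm below the deck's end (75 expected) and the bar edge reads 40 mm (39 expected). Prism check: after removing the frame offset, its upper end reads 118.6–119.2 mm (120 expected). Both are seated and centred, and the gripper is clear, so I hand in.

```bash
python3 - <<'E'
from h import *
a=cv2.imread("pics/top0.png"); t=bot.capture("top"); b=t["color"][:,:,::-1]
for nm,(x0,y0,x1,y1) in {"jar":(258,100,300,145),"block":(320,120,370,175),"core":(352,265,385,298),"knife":(400,242,462,318)}.items():
    print(nm,cv2.phaseCorrelate(cv2.cvtColor(a[y0:y1,x0:x1],6).astype(np.float32),cv2.cvtColor(b[y0:y1,x0:x1].copy(),6).astype(np.float32)))
s=bot.read_state(); print(s["force"],s["time_s"],abs(s["qvel"]).max()); print(bot.hand_in())
E
```

```text
jar ((0.531652444702555, 0.48590430381531746), 0.9960716546612022)
block ((-0.03403416606758469, 0.016185308672575616), 0.9965269833405812)
core ((-0.01909053044650122, 0.08630561322799579), 1.0356702013516133)
knife ((0.00944942363014789, -0.03404800865009605), 0.9363915620371699)
[-0.54546902 -0.4331484  -0.2962619 ] 29.1 0.7735845557162593
the job is handed in; nothing more can be done
None
```

Both specimens are loaded and the job was handed in at 29.1 s of the 70 s allowed; no verdict is reported. Each specimen was gripped, laid flat on the upper slope so that it pivoted in the pads, slid down until the force showed the stop, and then released.

**Last checks:**

| Check | Prism (narrow chute) | Strip (wide chute) | Expected |
|---|---|---|---|
| Upper end, distance below the deck's end | 76.4 mm | 75.6 mm | 75 mm |
| Upper end, distance up from the stop | 117.3 mm on the top edge, 116.2 mm at the foot | 118.7–119.9 mm | 120 mm |
| Offset from mid-lane | about 2 mm | about 0.5 mm | within 12 mm |

- **Prism distance:** the raw prism figures are low because my narrow-stop estimate was about 2 mm off, by the bar edge and the deck's end. With that removed it reads 118.6–119.2 mm.
- **Bystanders:** none was seen to move (0.1 pixel or less between the first and last top views). The tumbler's 0.5 pixel, about 1 mm, could be picture noise.
- **Gripper:** it was clear of everything, with less than 1 N on the tool.

**Disagreements:**
- My first top/scene triangulation put the deck ends 3–7 mm too low and the bars about 10 mm too high. I dropped it for the wrist-camera measurements, which matched the stated lane widths within about 2 mm.
- My first wide-lane midline was about 5 mm off. I corrected it before placing the strip.

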